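# Put the bracelet hammer and the case wrench back on their own pegs

### The job

The bracelet hammer with the blue handle end has been hung on the wrong peg, the red-tipped one. Move it to its own blue-tipped peg, and take the red case wrench out of the wooden tool block and hang it by its eye on the red-tipped peg: each must hang straight down without swinging about, with its eye pushed on past the middle of the peg. Leave the other things on the table where they are.

Things in the scene. Friction and masses are not known exactly. Their poses are not given: they have to be found in the camera images.
- hammer: bracelet hammer, 172 mm long, 130 g, hung on the red peg: brass head at the bottom (20 mm thick, 58 mm long), wood handle, at the top a flat blue paddle 30 mm wide, 11 mm thick, from 134 to 172 mm above the origin, with the eye through its thickness. Origin: centre of the head's underside; z up the handle, x along the eye's axis, y across the width. Either face may go on the peg first
- hammer_eye (a point): centre of the hammer's eye, a round 16 mm through hole, 158 mm above the hammer's origin, 14 mm below the handle's top; axes as the hammer's. At the start it is 25 mm from the rail's face; hanging at rest it lies about 4.5 mm below the peg's axis
- wrench: case wrench, 154 mm long, 150 g, upright and a little loose in the block's slot, jaws down: steel jaws 58 mm wide, 10 mm thick up to z = 40 mm, red handle, at the top a flat red paddle 32 mm wide, 10 mm thick, from 116 to 154 mm above the origin, with the eye through its thickness. Origin: centre of the jaws' underside; z up the handle, x along the eye's axis, y across the width. Either face may go on the peg first
- wrench_eye (a point): centre of the wrench's eye, a round 16 mm through hole, 140 mm above the wrench's origin, 14 mm below the handle's top; axes as the wrench's. Hanging at rest it lies about 4.5 mm below the peg's axis
- peg_red: the wrench's own peg, fixed: straight round steel, 7 mm thick, 75 mm long, red sleeve (9 mm thick) on the last 15 mm, red disc at the root. Origin: the root, on the axis at the rail's face, 190 mm above the table. It points along body -x and is level; y runs along the rail, z up. The two pegs are parallel, 120 mm apart, 60 mm either side of the rail's middle; either may be the left one
- peg_blue: the hammer's own peg, fixed: straight round steel, 7 mm thick, 75 mm long, blue sleeve (9 mm thick) on the last 15 mm, blue disc at the root. Origin: the root, on the axis at the rail's face, 190 mm above the table. It points along body -x and is level; y runs along the rail, z up. The two pegs are parallel, 120 mm apart, 60 mm either side of the rail's middle; either may be the left one
- peg_red_tip (a point): tip of the red peg, 75 mm along its axis from peg_red's origin
- peg_blue_tip (a point): tip of the blue peg, 75 mm along its axis from peg_blue's origin
- rail: the walnut peg rail on the robot's left, fixed: a board 400 mm long, 20 mm thick, 162 to 217 mm above the table, on two steel posts; the pegs stick out of the face that looks to its own -x, 10 mm in front of the origin. Origin: on the table below the middle of the board; y runs along the board
- block: fixed beech tool block, 80 x 120 x 55 mm, holding the wrench upright in its middle slot (13.5 x 63 mm, long side along y, its floor 15 mm above the table); two short pin pushers stand on its corners, up to 98 mm above the table. Origin: centre of its underside
- bracelet: gold-tone link bracelet, a closed oval 72 x 60 mm, 18 mm tall, on a green pad; leave it alone
- dish: white ceramic dish, 110 mm wide, 28 mm tall; leave it alone
- screwdriver: stubby screwdriver with orange handle, 100 mm, lying on the table; leave it alone
- watch_head: grey watch head, 40 mm wide, 11 mm tall; leave it alone
- pin_jar: jar of link pins, 48 mm wide, 62 mm tall; leave it alone
- loupe: black eyeglass loupe, 32 mm wide, 30 mm tall; leave it alone
Not all that is in view belongs to the job. There is more than one size of the hammer; the job needs the middle-sized.

How it is judged:
At the end, for the whole second after the job is handed in: The hammer hangs on the blue peg and the wrench on the red peg: each eye's centre is between 2 and 39 mm from the rail's face and within 6 mm sideways of the peg's axis, at the height of the peg, each tool's long axis is within 0.25 rad of vertical, and both hang quietly (slower than 0.10 m/s) (x of hammer_eye in the frame of peg_blue between -0.039 and -0.002 m and y of hammer_eye in the frame of peg_blue between -0.006 and 0.006 m and z of hammer_eye in the frame of peg_blue between -0.009 and 0.002 m and angle between each of hammer, wrench's own z axis and vertical below 0.25 rad and linear speed of each of hammer, wrench below 0.1 m/s and x of wrench_eye in the frame of peg_red between -0.039 and -0.002 m and y of wrench_eye in the frame of peg_red between -0.006 and 0.006 m and z of wrench_eye in the frame of peg_red between -0.009 and 0.002 m); the robot touches nothing.
It fails at once if a bystander on the table is shifted by more than 30 mm (distance of any of bracelet, dish, screwdriver, watch_head, pin_jar, loupe from where it was at the start of the episode above 0.03 m).
It also fails if it takes over 64 s, if anything falls off the work surface, if the arm or the gripper's body presses on something with over 40 N, if the wrist force passes 120 N, or if a joint passes its speed limit or range.

### The arm

A 7-joint arm with a two-finger parallel gripper is mounted at the origin on the work surface. World frame = base frame: x ahead of the robot, y to its left, z up, the work surface at z = 0. Lengths are in m, angles in rad, forces in N, time in s.
With the tool pointing down it reaches from about 0.4 to 0.85 m from the base axis. Payload 4.4 kg.
Tool frame: the origin (TCP) lies at the very end of the fingers, on their centre line; the grasp point (between the pads) lies 19 mm behind it; y points along the fingers, x is the direction in which the jaws open and shut, and the axes are right-handed (so a half turn about y gives the same grasp; the last joint's range is limited). The gripper opens to 94 mm and grips with 3 to 60 N. Pads are 16 mm wide; open, the fingers measure 119 mm over their backs; the gripper's body (75 mm by 177 mm) begins 78 mm behind the grasp point.
Start: joints at [-1.388, 0.628, 0.038, 1.517, -0.027, 0.996, -0.02], TCP at [0.16, 0.63, 0.205] pointing down, gripper open.
Joint ranges: [-3.06, 3.06], [-0.37, 2.12], [-1.25, 1.32], [0.18, 2.47], [-1.1, 4.24], [0.23, 1.98], [-2.94, 2.94]. Speed limits (rad/s): [2.57, 2.57, 3.14, 3.14, 3.14, 3.14, 3.14].

### API

Orientations are given as a unit quaternion [x, y, z, w].
In Python, from bench import bot gives the robot as it stands. The module is installed in compiled form; this text tells all that it offers. Calls block until the motion is done:
- bot.move_ptp(position, orientation): joint-space move of the TCP to a pose.
- bot.servo_line(position, orientation=None, rate=0.15, f_stop=None): straight line of the TCP; orientation=None keeps the orientation; rate is the mean speed in m/s. With f_stop (N) it stops when the force on the tool has changed by that much, and returns True; else False.
- bot.movej(angles): joint-space move.
- bot.set_gripper(opening): opening from 0.0 (shut) to 1.0 (fully open); the grip force is fixed at half the most; returns when the fingers have stopped.
- bot.dwell(seconds).
- bot.inverse_kinematics(position, orientation): joint angles nearest the present ones, or None.
- bot.observe(): the state.
- bot.read_camera(name): name is "scene" or "top"; returns a dict with "color" (384x512x3 uint8, red, green, blue), "vfov" (degrees; the focal length in pixels is half the picture's height over the tangent of half this angle, whatever the lens; pixels are square), "cx", "cy" (the principal point, pixels), "dist" ([k1, k2, p1, p2, k3] as OpenCV has them; the pictures are not rectified), "pose" (4x4, takes a point from camera to world coordinates). Camera axes: x right, y up, looking along -z (the intrinsics and any distortion apply to the point x, -y, -z); pixel columns grow to the right and rows downward; lengths in m; the calibration is good to about 2 mm. A picture is of the moment at which its call begins. There is no depth.
A pose or a line that the arm cannot do raises bot.Unreachable and nothing moves.
- bot.hand_in(): hands the job in, once; it reports no verdict.
Trained networks look in a picture, given as the dict that the camera call returned (one of the last four; its "shot" number tells which), for a name from the list of things; names that differ only in an ending like _2 or _b are one class to them, and where a whole thing is asked for, a point or a joint stands for the part that bears it (a point fixed in the world has none). Each returns a list of dicts, best first, with "conf" (0 to 1); they miss things now and then, are a little off and sometimes report something else, mostly with a low value. They report only what shows in the picture. A call takes as long as a camera call. They do not tell look-alikes from the thing itself.
- bot.regions_of(picture, target): "region" (384x512 bool, what is visible of it) and "bbox" ([centre column, centre row, width, height] in pixels, round what is visible of it).
- bot.pinpoint(picture, target): "uv" ([column, row] in pixels: a listed point, or the origin of a listed thing).
The state is a dict: "t": time; "q": joint angles; "qvel": joint speeds; "effort": joint torques, N m; "position": TCP position; "ee_rot": TCP orientation; "contact_force": force on the tool from outside, world axes, zero at the start; "wrist_torque": the same for the moment, N m; "gripper_width": opening from 0.0 (shut) to 1.0 (fully open).
Only numpy, scipy, OpenCV 4.12 (cv2) and the standard library are available. Lean on these libraries where they do the work, as an engineer would, in place of code of your own. Each camera call takes 0.05 s, during which the arm holds its last target.

## Working session

There is one attempt and no reset: what is moved stays moved. The work goes in short steps, each a Python script; the robot and the scene stay as the last script left them, time stands still between calls to the robot, and variables do not carry over. Pictures are saved under pics/ and viewed, and the job is handed in when it is done.

```bash
ls; mkdir -p pics
cat > h.py <<'E'
import numpy as np, cv2, pickle
from bench import bot
def snap(name,fn):
    p=bot.read_camera(name); cv2.imwrite('pics/'+fn,p['color'][:,:,::-1]); pickle.dump({k:v for k,v in p.items()},open('pics/'+fn+'.pkl','wb')); return p
def K(p):
    f=p['color'].shape[0]/2/np.tan(np.radians(p['vfov'])/2)
    return np.array([[f,0,p['cx']],[0,f,p['cy']],[0,0,1.]])
def ray(p,uv):
    n=cv2.undistortPoints(np.array([[uv]],float),K(p),np.array(p['dist'],float))[0,0]
    T=np.array(p['pose']); d=T[:3,:3]@np.array([n[0],-n[1],-1.]); return T[:3,3],d/np.linalg.norm(d)
def atz(p,uv,z):
    o,d=ray(p,uv); return o+d*(z-o[2])/d[2]
def proj(p,X):
    T=np.array(p['pose']); X=np.atleast_2d(X); c=(X-T[:3,3])@T[:3,:3]; c=c*[1,-1,-1]
    return cv2.projectPoints(c.reshape(-1,1,3),np.zeros(3),np.zeros(3),K(p),np.array(p['dist'],float))[0][:,0]
def tri(rs):
    A=0;b=0;
    for o,d in rs:
        M=np.eye(3)-np.outer(d,d);A=A+M;b=b+M@o
    x=np.linalg.solve(A,b); return x,[np.linalg.norm((np.eye(3)-np.outer(d,d))@(x-o)) for o,d in rs]
E
python3 - <<'E'
from h import *
for n in ['scene','top']:
    p=snap(n,n+'0.png')
    print(n,p['vfov'],np.round(p['pose'],3).tolist(),p['dist'])
    for t in ['hammer','hammer_eye','wrench','wrench_eye','peg_red','peg_blue','peg_red_tip','peg_blue_tip','rail','block']:
        print(t,[(np.round(r['uv'],1).tolist(),round(r['conf'],2)) for r in bot.pinpoint(p,t)])
s=bot.observe();print(s['t'],s['position'],s['ee_rot'],s['gripper_width'])
E
```

```text
pics
scene 54.74342908711469 [[0.272, -0.656, 0.705, 1.361], [0.962, 0.196, -0.189, -0.13], [-0.015, 0.729, 0.684, 0.934], [0.0, 0.0, 0.0, 1.0]] [-0.10125393  0.          0.          0.          0.        ]
hammer [([321.4, 188.1], 0.79), ([283.4, 179.4], 0.69), ([371.5, 183.5], 0.67)]
hammer_eye [([383.6, 136.0], 0.81), ([284.7, 156.1], 0.53), ([326.0, 150.5], 0.46), ([299.5, 251.3], 0.28)]
wrench [([228.1, 235.0], 0.67)]
wrench_eye [([224.7, 203.7], 0.48)]
peg_red [([334.1, 146.8], 0.53)]
peg_blue [([338.6, 174.9], 0.45)]
peg_red_tip [([319.0, 186.6], 0.57), ([311.2, 153.9], 0.55)]
peg_blue_tip [([319.4, 177.4], 0.4)]
rail []
block [([225.2, 235.8], 0.92)]
top 57.433574169144585 [[-0.027, 0.996, -0.082, 0.465], [-1.0, -0.027, 0.006, 0.086], [0.004, 0.083, 0.997, 1.204], [0.0, 0.0, 0.0, 1.0]] [-0.0874294  0.         0.         0.         0.       ]
hammer [([108.4, 223.1], 0.73), ([196.6, 260.1], 0.57), ([163.9, 226.0], 0.46)]
hammer_eye [([80.3, 226.0], 0.89), ([193.1, 261.6], 0.57), ([155.8, 224.0], 0.55), ([276.1, 189.8], 0.4), ([218.6, 159.5], 0.34)]
wrench [([148.6, 184.8], 0.72), ([277.8, 191.0], 0.56)]
wrench_eye [([277.4, 190.7], 0.67), ([279.5, 185.7], 0.43)]
peg_red [([396.2, 229.4], 0.68), ([148.1, 184.0], 0.53), ([144.5, 228.5], 0.42)]
peg_blue [([152.1, 184.6], 0.58)]
peg_red_tip [([172.0, 230.0], 0.54)]
peg_blue_tip [([384.1, 164.2], 0.48), ([174.7, 187.5], 0.46)]
rail []
block [([274.6, 194.5], 0.72)]
1.1 [0.16004895 0.63002622 0.20550577] [-0.55815576 -0.4341023   0.43407323  0.55820944] 0.9959189984571772
```

View pics/scene0.png

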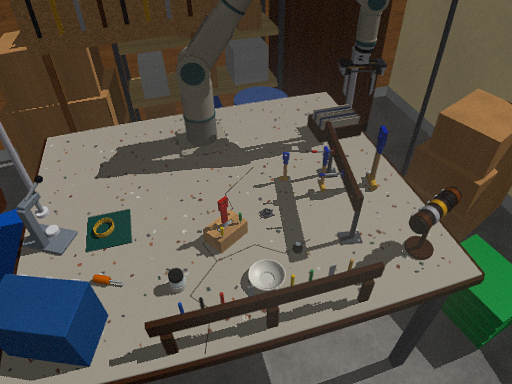

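View pics/top0.png

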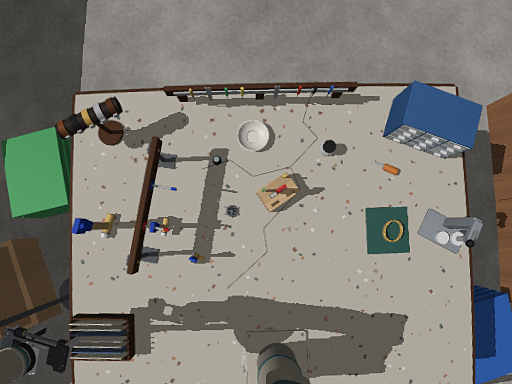

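Run:
```python
import cv2
a=cv2.imread('pics/top0.png')[130:280,60:310]; cv2.imwrite('pics/c1.png',cv2.resize(a,None,fx=3.2,fy=3.2,interpolation=cv2.INTER_CUBIC))
a=cv2.imread('pics/scene0.png')[110:260,200:400]; cv2.imwrite('pics/c2.png',cv2.resize(a,None,fx=4,fy=4,interpolation=cv2.INTER_CUBIC))
```

```text
(no output)
```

View pics/c1.png

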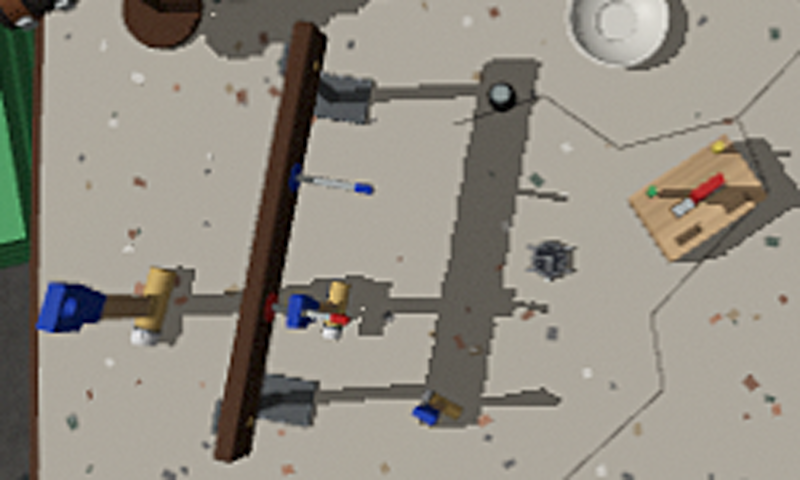

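View pics/c2.png

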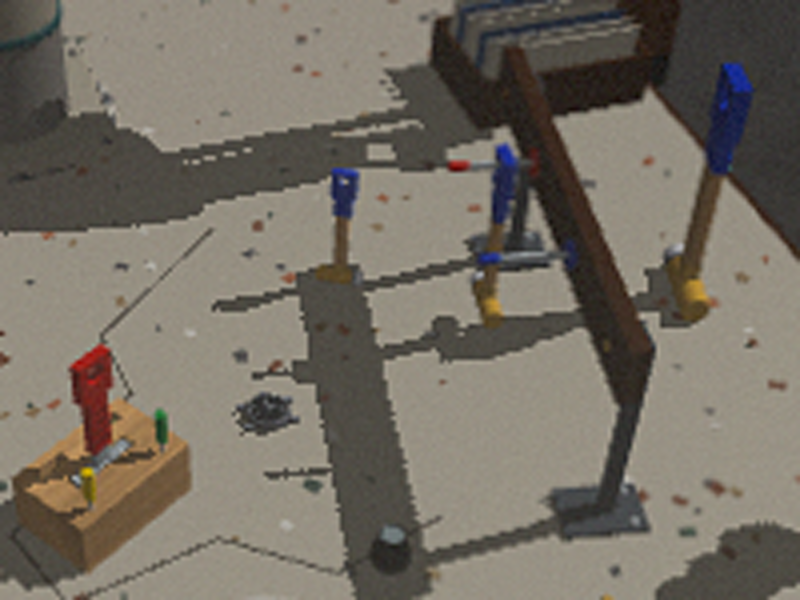

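The middle-sized hammer is the one on the red peg, at scene (326,150), top (155,225). The look-alikes are the small hammer, scene (285,155), top (194,260), and the big one behind the rail, scene (383,136), top (80,226). The wrench is at scene (224,204), top (277,190). The left-in-y order of pegs will follow from the rail fit.

Run:
```python
from h import *
from scipy.optimize import least_squares
P={n:pickle.load(open(f'pics/{n}0.png.pkl','rb')) for n in['scene','top']}
def seg(n,roi,col):
    c=P[n]['color'].astype(int); r,g,b=c[...,0],c[...,1],c[...,2]
    m=((r-np.maximum(g,b))>60) if col=='r' else ((b-np.maximum(r,g))>60)
    x0,x1,y0,y1=roi; k=np.zeros_like(m);k[y0:y1,x0:x1]=m[y0:y1,x0:x1]
    nn,l,s,cc=cv2.connectedComponentsWithStats(k.astype(np.uint8))
    return [(s[i].tolist(),np.round(cc[i],1).tolist()) for i in range(1,nn) if s[i][4]>1]
for n,roi in [('scene',(305,350,140,190)),('top',(140,182,180,235))]:
    for c in 'rb': print(n,c,seg(n,roi,c))
# rail mask of dark brown, top
```

```text
scene r [([312, 150, 5, 3, 10], [314.2, 150.7])]
scene b [([324, 146, 5, 6, 16], [326.1, 148.4]), ([320, 173, 5, 2, 6], [322.2, 173.8])]
top r [([143, 222, 3, 5, 8], [143.9, 223.6]), ([143, 228, 2, 2, 3], [143.7, 228.3]), ([163, 228, 6, 4, 18], [165.4, 229.2])]
top b [([171, 187, 5, 4, 12], [173.0, 188.5]), ([150, 222, 5, 10, 43], [151.8, 226.3])]
```

```bash
cat > fit.py <<'E'
from h import *
from scipy.optimize import least_squares
S=pickle.load(open('pics/scene0.png.pkl','rb'));T=pickle.load(open('pics/top0.png.pkl','rb'))
obs=[('r',.0675,S,(314.2,150.7)),('b',.0675,S,(322.0,174.3)),('r',.0675,T,(165.6,229.3)),('b',.0675,T,(173.6,188.5)),
('r',.003,S,(334.,151)),('b',.003,S,(342.3,173.5)),('r',.002,T,(144.5,226)),('b',.002,T,(152,185.3))]
def mk(p,c,d):
    x,y,a,z=p; ex=np.array([np.cos(a),np.sin(a),0]);ey=np.array([-np.sin(a),np.cos(a),0])
    s=sg*0.06*(1 if c=='b' else -1)
    return np.array([x,y,z])-d*ex+s*ey
def res(p): return np.concatenate([proj(P,mk(p,c,d))[0]-uv for c,d,P,uv in obs])
for sg in (1,-1):
    r=least_squares(lambda p:np.append(res(p),(p[3]-.19)/.001),[.45,.42,1.5,.19],loss='soft_l1')
    print(sg,r.cost,r.x,np.round(res(r.x),1))
for c in 'rb':
    o=[q for q in obs if q[0]==c and q[1]>.06]; print(c,tri([ray(P,uv) for _,_,P,uv in o]))
# hammer top/wrench
print('wrench eye',tri([ray(S,(224.7,203.7)),ray(T,(277.4,190.7))]))
print('ham eye',tri([ray(S,(326,150.5)),ray(T,(155.8,224))]))
E
python3 fit.py
python3 - <<'E'
import cv2
a=cv2.imread('pics/top0.png')[160:220,245:310]; cv2.imwrite('pics/c3.png',cv2.resize(a,None,fx=9,fy=9,interpolation=cv2.INTER_NEAREST))
a=cv2.imread('pics/scene0.png')[185:255,195:255]; cv2.imwrite('pics/c4.png',cv2.resize(a,None,fx=8,fy=8,interpolation=cv2.INTER_NEAREST))
E
```

```text
1 290.12016134576834 [0.41862623 0.37785717 1.73004995 0.18985098] [  4.7   6.9 -21.5 -35.7   0.8 -11.8  -0.1  70.    1.3   1.5 -26.1 -39.4
  -0.1  -4.4  -0.7  77.3]
-1 1.4126362927398224 [0.52563536 0.37565326 1.37066479 0.19003514] [ 0.7  0.6  0.4  0.2  0.7  0.4  0.4  0.5 -0.1 -0.7  0.4 -0.2 -0.2 -0.3
  0.2 -0.1]
r (array([0.45401716, 0.32045671, 0.19375707]), [np.float64(0.0021257585802749892), np.float64(0.002125758580275128)])
b (array([0.57191886, 0.29708929, 0.19189575]), [np.float64(0.0013396044518732499), np.float64(0.0013396044518731653)])
wrench eye (array([ 0.56179466, -0.01049853,  0.14118698]), [np.float64(0.00289389189874404), np.float64(0.0028938918987440666)])
ham eye (array([0.47097724, 0.3510186 , 0.19940935]), [np.float64(0.001572479693893179), np.float64(0.0015724796938930837)])
```

View pics/c3.png

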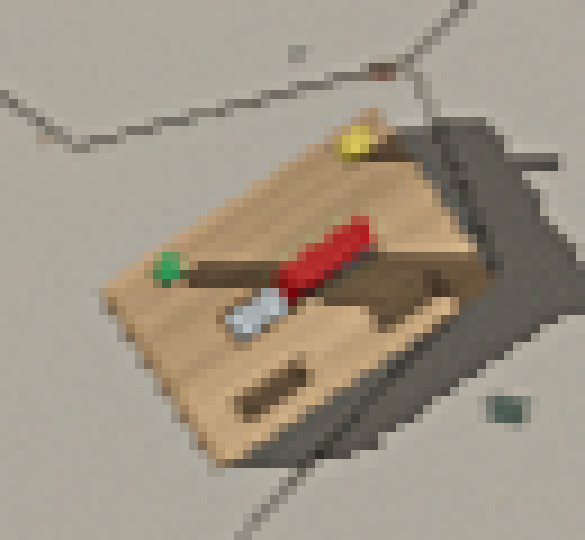

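View pics/c4.png

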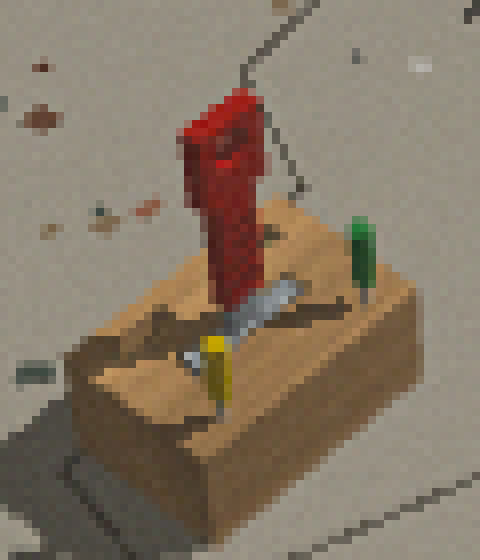

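```bash
cat > fit2.py <<'E'
from h import *
from scipy.optimize import least_squares
S=pickle.load(open('pics/scene0.png.pkl','rb'));T=pickle.load(open('pics/top0.png.pkl','rb'))
tc=np.array([[256.4,192.6],[286.3,172],[300,190],[269.7,211.9]])
sc=np.array([[247.5,220.6],[221.9,240.6],[203.1,229.8],[229.4,209.4]])
# long side left->top = y ; 
L=np.array([[.04,.06],[.04,-.06],[-.04,-.06],[-.04,.06]])
def f(p):
    x,y,a=p;R=np.array([[np.cos(a),-np.sin(a)],[np.sin(a),np.cos(a)]])
    X=np.c_[L@R.T+[x,y],np.full(4,.055)]
    return np.concatenate([(proj(T,X)-tc).ravel(),(proj(S,X)-sc).ravel()])
for a0 in(0,1,2,3,-1,-2):
    r=least_squares(f,[.56,-.01,a0],loss='soft_l1')
    if r.cost<40:break
print(r.cost,r.x,np.round(f(r.x),1))
print(tri([ray(T,(280.9,188.6)),ray(S,(223.1,199.4))]), atz(T,(280.9,188.6),.169),atz(S,(223.1,199.4),.169))
x,y,a=r.x
for P,n,(x0,y0,s) in ((T,'top',(245,160,9)),(S,'scene',(195,185,8))):
    im=cv2.imread(f'pics/{n}0.png');h=60 if n=='top' else 70;w=65 if n=='top' else 60
    im=cv2.resize(im[y0:y0+h,x0:x0+w],None,fx=s,fy=s,interpolation=cv2.INTER_NEAREST)
    R=np.array([[np.cos(a),-np.sin(a)],[np.sin(a),np.cos(a)]])
    for (wx,wy,z) in((.04,.06,.055),(.005,.016,.169),(.005,.016,.131),(.005,.029,.055)):
        q=np.array([[wx,wy],[wx,-wy],[-wx,-wy],[-wx,wy]])@R.T+[x,y]
        uv=proj(P,np.c_[q,np.full(4,z)]); uv=((uv-[x0,y0]+.5)*s).astype(int)
        cv2.polylines(im,[uv.reshape(-1,1,2)],True,(255,0,255),1)
    cv2.imwrite(f'pics/ov_{n}.png',im)
E
python3 fit2.py
```

```text
2.5931518790494286 [ 0.56775184 -0.01787862  0.5894641 ] [-0.  -0.5 -0.4 -0.8  0.   0.8  0.8 -0.   0.  -0.7 -0.3  1.5  0.3 -0.4
  0.1 -0.8]
(array([ 0.56605552, -0.01686888,  0.16508653]), [np.float64(0.0006598628057866039), np.float64(0.0006598628057865905)]) [ 0.56580762 -0.01583703  0.169     ] [ 0.5699109  -0.01807716  0.169     ]
```

Run:
```python
import cv2,numpy as np
a=cv2.imread('pics/ov_top.png');b=cv2.imread('pics/ov_scene.png')
a=cv2.resize(a,(400,370));b=cv2.resize(b,(400,467))
c=np.zeros((467,800,3),np.uint8);c[:370,:400]=a;c[:,400:]=b;cv2.imwrite('pics/ov.png',c)
```

```text
(no output)
```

View pics/ov.png

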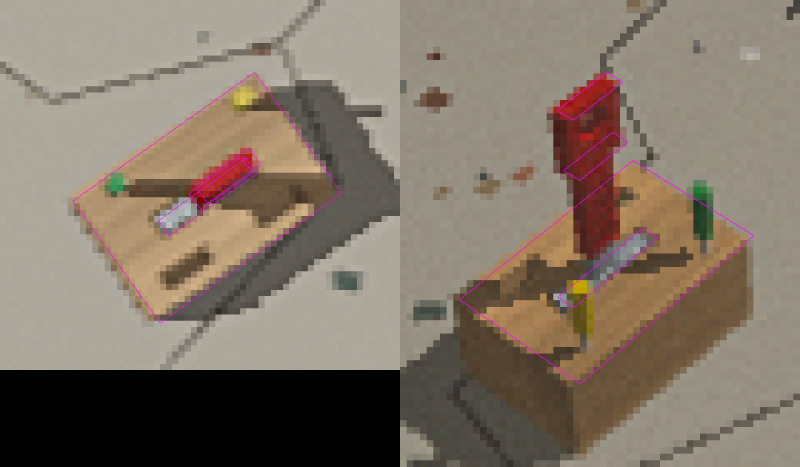

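```bash
cat >> h.py <<'E'
from scipy.spatial.transform import Rotation as Rn
A=1.37066;EX=np.array([np.cos(A),np.sin(A),0]);EY=np.array([-np.sin(A),np.cos(A),0])
MID=np.array([.52564,.37565,.19]); RED=MID+.06*EY; BLUE=MID-.06*EY
def quat(yaw): # tool x yaw, y down
    x=np.array([np.cos(yaw),np.sin(yaw),0]);y=np.array([0,0,-1.]);return Rn.from_matrix(np.c_[x,y,np.cross(x,y)]).as_quat()
def st():
    s=bot.observe();return round(s['t'],2),np.round(s['position'],4),np.round(s['contact_force'],2),round(s['gripper_width'],3),np.round(s['wrist_torque'],2)
E
python3 - <<'E'
from h import *
T=pickle.load(open('pics/top0.png.pkl','rb'))
print('red',RED,'blue',BLUE)
rel=lambda X:(round(float((X-MID)@EX),3),round(float((X-MID)@EY),3))
for n,uv,z in [('small hammer',(203,256),.02),('smalltop',(193,259),.13),('big base',(112,223),.02),('bigtop',(80,226),.22),('loupe',(216,160),.015),('watch',(232,210),.0)]:
    X=atz(T,uv,z);print(n,np.round(X,3),rel(X))
s=bot.observe();print(Rn.from_quat(s['ee_rot']).as_matrix().round(3))
for yaw in (A+np.pi/2,A-np.pi/2):
    print(yaw,bot.inverse_kinematics((RED-.025*EX+[0,0,-.0265]).tolist(),quat(yaw).tolist()))
    print(bot.inverse_kinematics((BLUE-.025*EX+[0,0,-.0265]).tolist(),quat(yaw).tolist()))
    print(bot.inverse_kinematics((BLUE-.1*EX+[0,0,.1]).tolist(),quat(yaw).tolist()))
for yaw in (.589+np.pi/2,.589-np.pi/2): print(bot.inverse_kinematics([.567,-.017,.131],quat(yaw).tolist()))
E
```

```text
red [0.46683763 0.38757818 0.19      ] blue [0.58444237 0.36372182 0.19      ]
small hammer [0.36  0.238 0.02 ] (-0.167, 0.135)
smalltop [0.362 0.255 0.13 ] (-0.151, 0.137)
big base [0.478 0.548 0.02 ] (0.16, 0.081)
bigtop [0.469 0.564 0.22 ] (0.173, 0.093)
loupe [0.686 0.189 0.015] (-0.152, -0.194)
watch [0.513 0.138 0.   ] (-0.235, -0.035)
[[ 0.246 -0.    -0.969]
 [ 0.969  0.     0.246]
 [ 0.    -1.     0.   ]]
2.9414563267948965 [-0.46391742  0.61191843 -0.39420151  1.73486589  0.29698034  0.85402248
  1.95095291]
[-0.35133132  0.72824741 -0.39307174  1.48659724  0.31015907  0.98860019
  2.11556173]
[-0.28516191  0.53030966 -0.33019905  1.47398442  0.1792931   1.16706643
  2.29773369]
-0.20013632679489657 [-0.96306736  0.61752463  0.39619023  1.75015804 -0.30614038  0.83517111
 -0.62551461]
[-0.79134667  0.73433647  0.39581505  1.5018382  -0.3186722   0.96955084
 -0.50621734]
[-0.77868078  0.55403046  0.49614635  1.48997369 -0.27579029  1.16743353
 -0.43677311]
[ 0.05570141  0.60531055 -0.11525658  1.82536414  0.09980481  0.71649902
  2.04521184]
[-0.40598843  0.68602181  0.62186276  1.83895527 -0.54427673  0.79330922
 -0.47991336]
```

```bash
python3 - <<'E'
from h import *
q=quat(A-np.pi/2)
p=bot.observe()['position'];bot.servo_line([p[0],p[1],.36],rate=.3)
G=RED-.025*EX; tz=.190-.0045-.004-.019
bot.move_ptp((G+[0,0,.13]).tolist(),q.tolist())
bot.set_gripper(.6)
print(st())
r=bot.servo_line([G[0],G[1],tz+.03],rate=.15,f_stop=6);print(r,st())
snap('scene','s1.png');snap('top','t1.png')
E
python3 - <<'E'
import cv2,numpy as np
a=cv2.imread('pics/scene1.png') if 0 else cv2.imread('pics/s1.png')[100:210,260:400]
b=cv2.imread('pics/t1.png')[160:290,90:230]
a=cv2.resize(a,(400,314),interpolation=2);b=cv2.resize(b,(400,371),interpolation=2)
c=np.zeros((371,800,3),np.uint8);c[:314,:400]=a;c[:,400:]=b;cv2.imwrite('pics/v1.png',c)
E
```

```text
(4.02, array([0.4619, 0.3631, 0.32  ]), array([0.55, 0.48, 0.19]), 0.602, array([-0.07,  0.05,  0.02]))
False (5.02, array([0.4625, 0.3634, 0.1933]), array([-0.34,  0.19, -0.39]), 0.602, array([-0.04,  0.02, -0.01]))
```

View pics/v1.png

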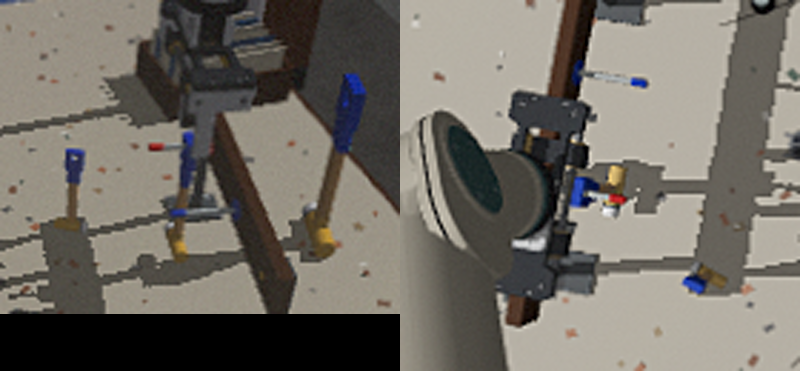

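Run:
```python
from h import *
S=pickle.load(open('pics/s1.png.pkl','rb'));T=pickle.load(open('pics/t1.png.pkl','rb'))
tcp=np.array([.4625,.3634,.1933]);q=quat(A-np.pi/2)
E=RED-.025*EX
def box(c,wx,wy,z0,z1): return np.array([c+sx*wx*EX+sy*wy*EY+[0,0,z-c[2]] for sx in(-1,1) for sy in(-1,1) for z in(z0,z1)])
for P,n,(x0,x1,y0,y1),s in((S,'s1',(290,370,120,200),7),(T,'t1',(110,190,190,270),7)):
    im=cv2.imread(f'pics/{n}.png')[y0:y1,x0:x1];im=cv2.resize(im,None,fx=s,fy=s,interpolation=0)
    d=lambda X:((proj(P,X)-[x0,y0]+.5)*s).astype(int)
    for B,c in((box(E,.0055,.015,.1615,.1995),(0,255,0)),(box(E,.010,.029,.0275,.05),(0,255,255))):
        for i in range(8):
            for j in range(i):
                if bin(i^j).count('1')==1:
                    u=d(B[[i,j]]);cv2.line(im,tuple(map(int,u[0])),tuple(map(int,u[1])),c,1)
    for sgn in(-1,1):
        u=d(np.array([tcp+sgn*.0282*EY,tcp+sgn*.0282*EY+[0,0,.05]]));cv2.line(im,tuple(map(int,u[0])),tuple(map(int,u[1])),(255,0,255),1)
    for R_ in(RED,BLUE):
        u=d(np.array([R_,R_-.075*EX]));cv2.line(im,tuple(map(int,u[0])),tuple(map(int,u[1])),(255,255,0),1)
    cv2.imwrite(f'pics/o_{n}.png',im)
a=np.hstack([cv2.resize(cv2.imread(f'pics/o_{n}.png'),(400,400)) for n in('s1','t1')]);cv2.imwrite('pics/o1.png',a)
```

```text
(no output)
```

View pics/o1.png

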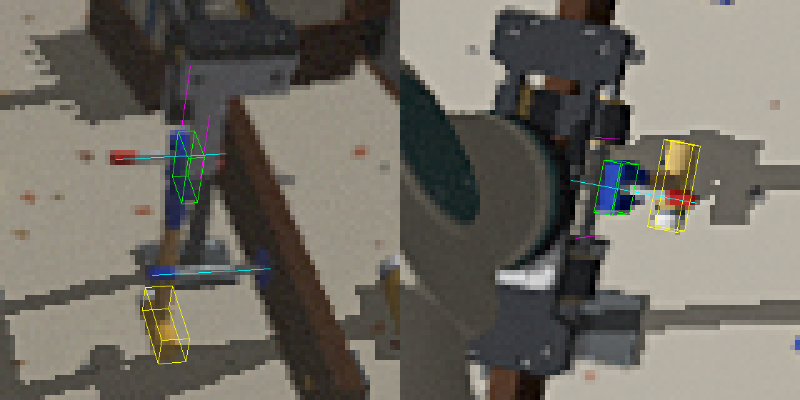

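Run:
```python
import cv2,numpy as np
a=cv2.imread('pics/s1.png')[115:185,300:360]
a=cv2.resize(a,None,fx=8,fy=8,interpolation=2);cv2.imwrite('pics/z1.png',a)
```

```text
(no output)
```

View pics/z1.png

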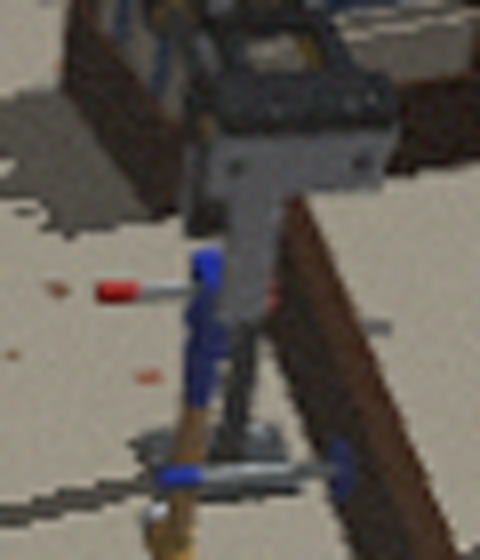

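Run:
```python
from h import *
S=pickle.load(open('pics/s1.png.pkl','rb'));T=pickle.load(open('pics/t1.png.pkl','rb'))
s=bot.observe();tcp=np.array(s['position']);print(tcp,s['ee_rot'],quat(A-np.pi/2), (tcp-RED)@EX,(tcp-RED)@EY)
for d in(.025,.03):
  E=RED-d*EX
  for P,n in((S,'s'),(T,'t')):
    print(d,n,'paddle near top corners',proj(P,[E-.015*EY+s*.0055*EX+[0,0,.0095] for s in(-1,1)]).round(1).tolist(),'eye',proj(P,E-[0,0,.0045]).round(1))
    print('   bottom corners',proj(P,[E-.015*EY+s*.0055*EX+[0,0,-.0285] for s in(-1,1)]).round(1).tolist())
for w in(.028,.04):print('finger tip near',proj(S,[tcp-w*EY+s*.008*EX for s in(-1,1)]).round(1).tolist())
```

```text
[0.46253149 0.36350182 0.19357222] [-0.70302642  0.07012486 -0.07114963  0.70411227] [ 0.70356938 -0.07064084  0.07064084 -0.70356938] -0.024451850106693273 -0.0005662665053970337
0.025 s paddle near top corners [[327.1, 151.2], [330.4, 151.0]] eye [[327.3 151.8]]
   bottom corners [[325.8, 160.2], [329.0, 160.1]]
0.025 t paddle near top corners [[154.0, 222.3], [150.3, 221.6]] eye [[152.4 227.1]]
   bottom corners [[157.4, 222.4], [153.8, 221.7]]
0.03 s paddle near top corners [[325.6, 151.2], [328.9, 151.1]] eye [[325.8 151.8]]
   bottom corners [[324.4, 160.3], [327.6, 160.1]]
0.03 t paddle near top corners [[155.7, 222.6], [152.0, 221.9]] eye [[154.1 227.4]]
   bottom corners [[159.0, 222.7], [155.4, 222.0]]
finger tip near [[327.2, 155.1], [332.0, 154.9]]
finger tip near [[328.0, 157.3], [332.8, 157.1]]
```

Run:
```python
from h import *
q=quat(A-np.pi/2).tolist()
G=RED-.0275*EX; tz=.190-.0045-.004-.019
print(bot.servo_line([G[0],G[1],tz],q,rate=.1,f_stop=6),st())
bot.dwell(.1);print('pre',st())
bot.set_gripper(0.0);print('closed',st())
bot.dwell(.2);print(st(), bot.observe()['contact_force']@EX,bot.observe()['contact_force']@EY)
snap('scene','s2.png');snap('top','t2.png')
a=cv2.imread('pics/s2.png')[110:200,290:370];cv2.imwrite('pics/z2.png',cv2.resize(a,None,fx=6,fy=6,interpolation=2))
```

```text
False (5.57, array([0.4615, 0.3607, 0.1626]), array([-0.39, -0.07,  0.48]), 0.599, array([-0.06,  0.08, -0.03]))
pre (5.67, array([0.4619, 0.3609, 0.1632]), array([0.18, 0.46, 0.6 ]), 0.601, array([-0.06,  0.06,  0.03]))
closed (6.2, array([0.4621, 0.3606, 0.1628]), array([1.34, 0.08, 0.73]), 0.316, array([-0.08, -0.31, -0.04]))
(6.4, array([0.4621, 0.3607, 0.1628]), array([1.76, 0.12, 1.68]), 0.316, array([-0.21, -0.45,  0.02])) 0.46496245030090144 -1.7043681960668486
```

View pics/z2.png

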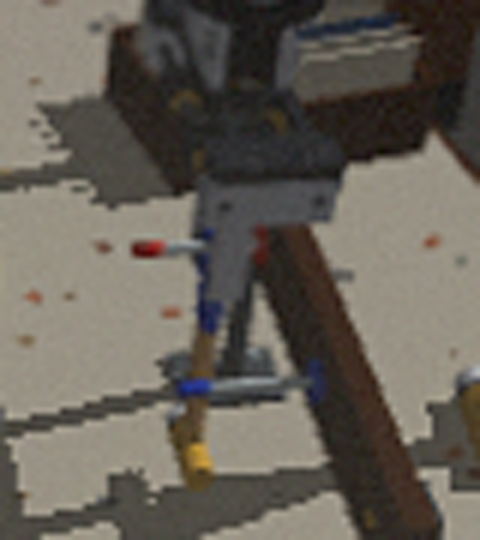

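```bash
cat >> h.py <<'E'
def probe(dirv,dist,f=4,rate=.012):
    p0=np.array(bot.observe()['position']);r=bot.servo_line((p0+dist*dirv).tolist(),rate=rate,f_stop=f)
    p=np.array(bot.observe()['position']);return r,round(float((p-p0)@dirv)*1000,2),np.round(bot.observe()['contact_force'],1)
E
python3 - <<'E'
from h import *
Z=np.array([0,0,1.])
p=np.array(bot.observe()['position']);print(p)
bot.servo_line((p+.0045*Z).tolist(),rate=.02);print(st())
c=p+.0045*Z
for d in(EY,-EY,Z,-Z):
    print(probe(d,.008)); bot.servo_line(c.tolist(),rate=.05)
print(st())
E
```

```text
[0.46212367 0.36061604 0.1627807 ]
(6.89, array([0.4613, 0.3607, 0.167 ]), array([ 0.03, -0.21, -1.38]), 0.318, array([-0.08,  0.08, -0.  ]))
(True, 2.13, array([-0.1, -1. , -0.1]))
(True, 5.73, array([ 0.3, -0.4, -1.4]))
(True, 3.97, array([-0.3,  0.6, -1.3]))
(True, 4.1, array([-1.1, -0.1,  4. ]))
(9.89, array([0.4621, 0.3607, 0.1674]), array([ 0.93, -0.2 , -1.63]), 0.319, array([-0.04,  0.07, -0.  ]))
```

Run:
```python
from h import *
Z=np.array([0,0,1.])
c=np.array([0.46212367,0.36061604,0.1627807+.0045])-.0018*EY
print('c',c.tolist(),'rel RED',(c-RED)@EX,(c-RED)@EY)
bot.servo_line(c.tolist(),rate=.05);print(st())
print(bot.servo_line((c-.085*EX).tolist(),rate=.06,f_stop=5),st())
```

```text
c [0.4638877410726057, 0.3602581947110891, 0.1672807] rel RED -0.027361107445624335 -0.0025402840936653162
(10.14, array([0.4638, 0.36  , 0.167 ]), array([ 0.09,  0.28, -1.8 ]), 0.319, array([-0.04,  0.08,  0.05]))
False (11.71, array([0.447 , 0.2774, 0.1672]), array([ 0.22,  0.29, -0.55]), 0.318, array([-0.08,  0.01, -0.03]))
```

Run:
```python
from h import *
c=np.array([0.4638877410726057, 0.3602581947110891, 0.1672807])-.12*EY
q=quat(A-np.pi/2).tolist()
bot.servo_line((c-.085*EX).tolist(),q,rate=.1)
bot.dwell(.2);print(st())
p=snap('scene','s3.png')
print(bot.servo_line((c-.035*EX).tolist(),q,rate=.05,f_stop=5),st())
print(bot.servo_line((c+.003*EX).tolist(),q,rate=.05,f_stop=5),st())
snap('scene','s4.png');snap('top','t4.png')
a=np.hstack([cv2.resize(cv2.imread(f'pics/s{i}.png')[120:220,280:380],(400,400),interpolation=2) for i in(3,4)]);cv2.imwrite('pics/z4.png',a)
```

```text
(13.26, array([0.5642, 0.2534, 0.1674]), array([-0.33, -0.61, -0.59]), 0.316, array([-0.08,  0.04, -0.04]))
False (14.46, array([0.5746, 0.3015, 0.1673]), array([ 0.25,  0.37, -1.36]), 0.318, array([-0.08,  0.07,  0.03]))
False (15.37, array([0.5821, 0.3388, 0.1672]), array([-0.18, -0.24, -0.83]), 0.313, array([-0.1 ,  0.1 , -0.01]))
```

View pics/z4.png

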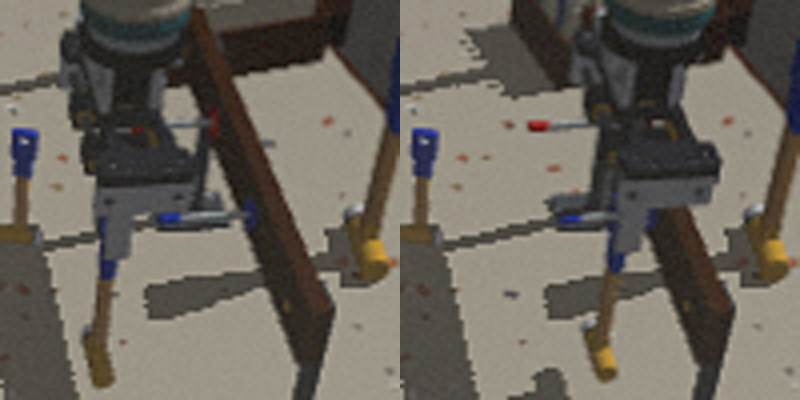

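The right panel shows the blue sleeve at about (570,217) sticking out on the near side of the paddle, so the hammer looks threaded. I'll confirm by probing.

Run:
```python
from h import *
Z=np.array([0,0,1.])
c=np.array(bot.observe()['position'])
R={}
for k,d in(('y+',EY),('y-',-EY)):
    R[k]=probe(d,.008); print(k,R[k]); bot.servo_line(c.tolist(),rate=.05)
c2=c+(R['y+'][1]-R['y-'][1])/2000*EY
bot.servo_line(c2.tolist(),rate=.05)
print('down',probe(-Z,.008,f=3)); print('c2',c2.tolist(),st())
```

```text
y+ (True, 4.95, array([ 1.3, -0.4, -0.6]))
y- (True, 3.56, array([ 1.1,  0.2, -1.4]))
down (True, 4.67, array([-0.6, -0.6,  5.4]))
c2 [0.5814874736636797, 0.338936251189066, 0.16735165212470388] (17.71, array([0.5815, 0.3389, 0.1626]), array([-0.6 , -0.59,  5.42]), 0.317, array([-0.08,  0.14,  0.01]))
```

Run:
```python
from h import *
bot.set_gripper(.5);bot.dwell(.2);print(st())
p=np.array(bot.observe()['position']);print(bot.servo_line([p[0],p[1],.31],rate=.15,f_stop=8),st())
qw=quat(.5895-np.pi/2).tolist()
bot.move_ptp([.567,-.017,.27],qw)
bot.set_gripper(.65)
snap('scene','s5.png');snap('top','t5.png')
a=cv2.resize(cv2.imread('pics/s5.png')[110:260,200:400],None,fx=4,fy=4,interpolation=2);cv2.imwrite('pics/z5.png',a)
a=cv2.resize(cv2.imread('pics/t5.png')[150:250,120:320],None,fx=4,fy=4,interpolation=2);cv2.imwrite('pics/z5t.png',a);print(st())
```

```text
(18.4, array([0.5807, 0.3386, 0.1615]), array([ 1.04, -0.56,  0.36]), 0.503, array([-0.11,  0.06,  0.01]))
False (19.54, array([0.5801, 0.3384, 0.3089]), array([-0.68,  1.38, -0.26]), 0.501, array([-0.12,  0.14,  0.04]))
(21.43, array([ 0.567 , -0.0169,  0.27  ]), array([ 0.43, -0.05, -0.1 ]), 0.651, array([-0.08,  0.07, -0.01]))
```

View pics/z5.png

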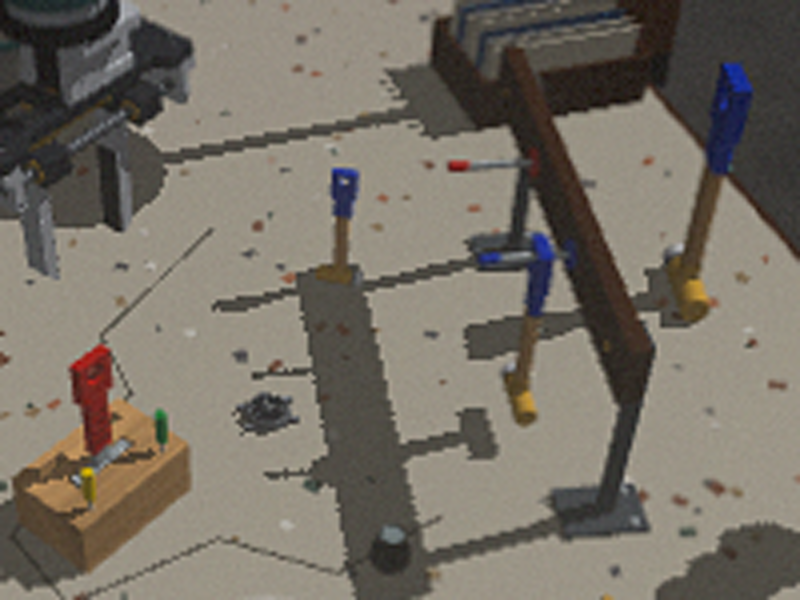

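View pics/z5t.png

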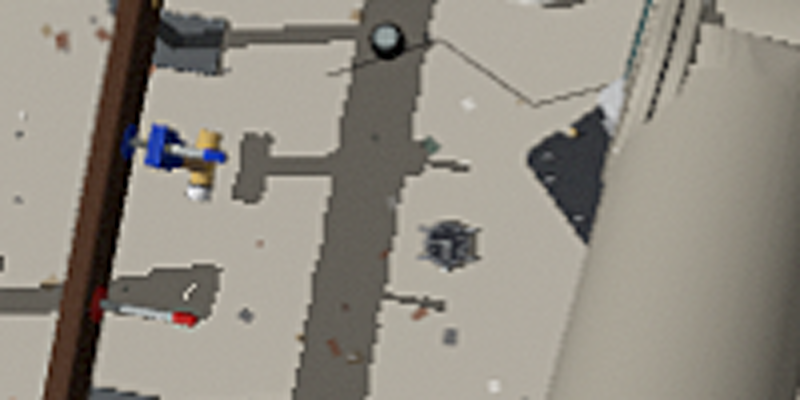

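Run:
```python
from h import *
qw=quat(.5895-np.pi/2).tolist()
p=[.5683,-.0165,.1323]
print(bot.servo_line(p,qw,rate=.12,f_stop=6),st())
bot.set_gripper(0.);bot.dwell(.2);print(st())
if 1:
    print(bot.servo_line([p[0],p[1],.15],rate=.04,f_stop=12),st())
    print(bot.servo_line([p[0],p[1],.26],rate=.15,f_stop=12),st())
snap('scene','s6.png')
a=cv2.resize(cv2.imread('pics/s6.png')[90:260,150:300],None,fx=3.5,fy=3.5,interpolation=2);cv2.imwrite('pics/z6.png',a)
```

```text
False (22.73, array([ 0.5689, -0.0166,  0.133 ]), array([-0.25,  0.12, -0.64]), 0.65, array([-0.05,  0.1 ,  0.01]))
(23.5, array([ 0.5686, -0.0169,  0.1324]), array([ 1.24, -1.69, -0.16]), 0.335, array([-0.48, -0.14, -0.  ]))
False (24.09, array([ 0.568 , -0.0158,  0.1501]), array([-0.28,  0.41, -1.1 ]), 0.336, array([-0.05,  0.17,  0.02]))
False (24.98, array([ 0.5676, -0.0162,  0.2591]), array([-0.8 ,  0.51, -1.03]), 0.341, array([-0.1 ,  0.1 ,  0.02]))
```

View pics/z6.png

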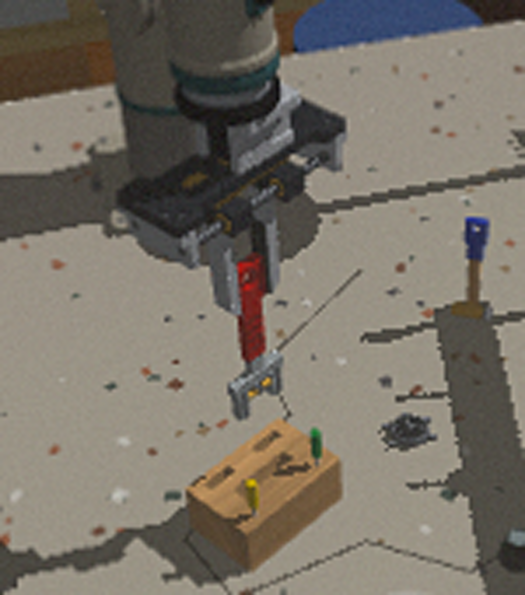

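Run:
```python
from h import *
c=np.array([0.4638877410726057, 0.3602581947110891, 0.1672807]);q=quat(A-np.pi/2).tolist()
s=c-.085*EX
bot.move_ptp([s[0],s[1],.26],q);print(st())
bot.servo_line(s.tolist(),q,rate=.1);bot.dwell(.3);print(st())
p=snap('scene','s7.png');snap('top','t7.png')
print('eye expected px',proj(p,s+[0,0,.0227]))
for t in('wrench_eye','peg_red_tip'):print(t,[(r['uv'],r['conf']) for r in bot.pinpoint(p,t)])
a=cv2.resize(cv2.imread('pics/s7.png')[110:210,270:370],None,fx=6,fy=6,interpolation=2);cv2.imwrite('pics/z7.png',a)
```

```text
(26.23, array([0.4481, 0.2753, 0.26  ]), array([-0.5 , -0.99, -1.33]), 0.34, array([-0.05,  0.04,  0.01]))
(27.61, array([0.4471, 0.2771, 0.1676]), array([ 0.15, -0.64, -0.85]), 0.338, array([-0.05,  0.08,  0.04]))
eye expected px [[301.78559239 152.52773168]]
wrench_eye [([300.6, 151.9], 0.55), ([326.4, 210.1], 0.3)]
peg_red_tip [([311.9, 149.5], 0.52)]
```

View pics/z7.png

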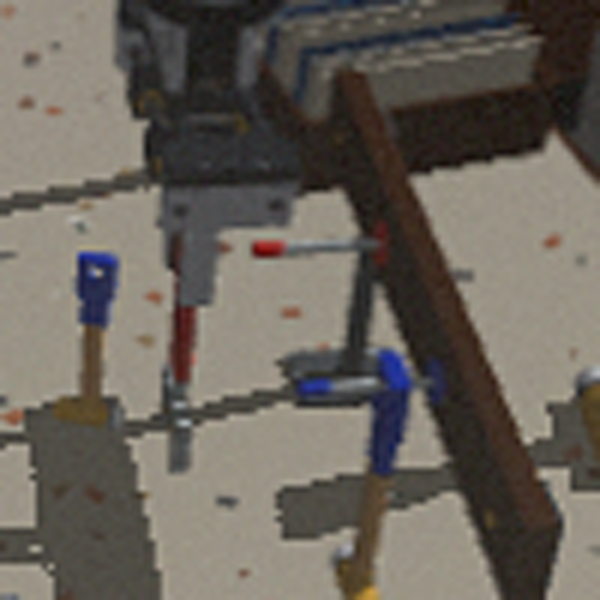

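Run:
```python
from h import *
c=np.array([0.4638877410726057, 0.3602581947110891, 0.1672807]);q=quat(A-np.pi/2).tolist()
r=bot.servo_line((c-.035*EX).tolist(),q,rate=.04,f_stop=4);print(r,st())
if not r:
    r=bot.servo_line((c+.003*EX).tolist(),q,rate=.04,f_stop=4);print(r,st())
if not r:
    c=np.array(bot.observe()['position']);R={}
    for k,d in(('y+',EY),('y-',-EY)):
        R[k]=probe(d,.008); print(k,R[k]); bot.servo_line(c.tolist(),rate=.05)
    if R['y+'][0] and R['y-'][0]:
        c2=c+(R['y+'][1]-R['y-'][1])/2000*EY
        bot.servo_line(c2.tolist(),rate=.05)
        print('down',probe(-np.array([0,0,1.]),.010,f=3),st())
snap('scene','s8.png')
a=cv2.resize(cv2.imread('pics/s8.png')[110:210,270:370],None,fx=6,fy=6,interpolation=2);cv2.imwrite('pics/z8.png',a)
```

```text
False (29.21, array([0.4569, 0.3256, 0.1673]), array([ 0.47, -0.13, -2.45]), 0.341, array([-0.14, -0.01,  0.05]))
False (30.31, array([0.4645, 0.3628, 0.1673]), array([-0.58, -0.95, -1.17]), 0.337, array([-0.1 ,  0.13, -0.01]))
y+ (True, 4.77, array([ 2.4,  0.2, -0.7]))
y- (True, 3.75, array([-0.2,  0.1, -0.8]))
down (True, 4.72, array([-0.1, -0.5,  3.8])) (32.59, array([0.464 , 0.3629, 0.1625]), array([-0.1 , -0.52,  3.78]), 0.339, array([-0.08,  0.15, -0.02]))
```

View pics/z8.png

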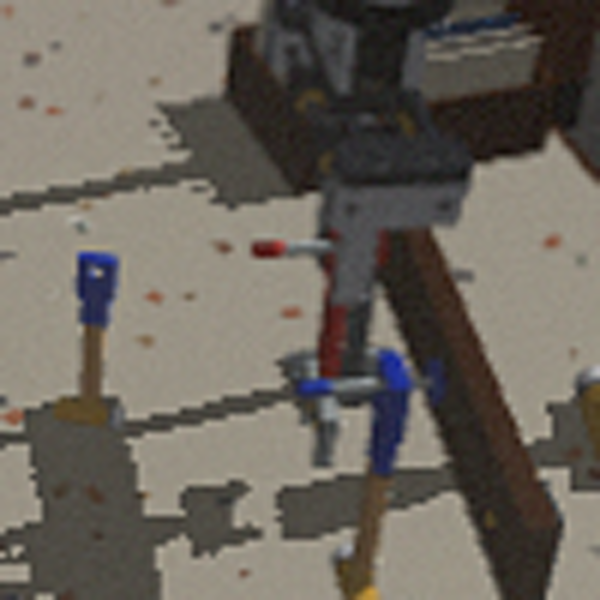

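Threaded, and the probe confirms it. Next I'll release, retreat and check.

Run:
```python
from h import *
bot.set_gripper(.5);bot.dwell(.2);print(st())
p=np.array(bot.observe()['position']);print(bot.servo_line([p[0],p[1],.32],rate=.15,f_stop=8),st())
bot.move_ptp([.45,.0,.36],quat(A-np.pi/2).tolist());bot.dwell(2)
S=snap('scene','s9.png');T=snap('top','t9.png');print(st())
for P in(S,T):
    for t in('hammer_eye','wrench_eye'):print(t,[(np.round(r['uv'],1).tolist(),round(r['conf'],2)) for r in bot.pinpoint(P,t)])
    for R_ in(RED,BLUE):
        print('eye at 15,25,35,39',[proj(P,R_-d*EX-[0,0,.0045])[0].round(1).tolist() for d in(.015,.025,.035,.039)])
a=cv2.resize(S['color'][120:210,270:370,::-1],(400,360),interpolation=2)
b=cv2.resize(T['color'][150:250,120:220,::-1],(400,360),interpolation=2);cv2.imwrite('pics/z9.png',np.hstack([a,b]))
```

```text
(33.31, array([0.4632, 0.3625, 0.1616]), array([-0.55,  0.15,  0.41]), 0.501, array([-0.06,  0.05,  0.07]))
False (34.52, array([0.4627, 0.3622, 0.3191]), array([-0.28,  0.03,  0.3 ]), 0.502, array([-0.04,  0.06,  0.04]))
(37.98, array([ 0.45, -0.  ,  0.36]), array([-0.68,  0.38, -0.38]), 0.502, array([-0.04,  0.04, -0.  ]))
hammer_eye [([334.5, 173.3], 0.79), ([383.5, 133.6], 0.62), ([285.3, 154.7], 0.44)]
wrench_eye [([327.8, 151.8], 0.7), ([269.1, 215.9], 0.66)]
eye at 15,25,35,39 [[330.2, 151.6], [327.3, 151.8], [324.3, 151.9], [323.2, 152.0]]
eye at 15,25,35,39 [[338.7, 174.6], [335.6, 174.8], [332.5, 175.0], [331.2, 175.1]]
hammer_eye [([79.0, 223.7], 0.96), ([192.4, 260.0], 0.68), ([150.9, 227.1], 0.61), ([162.2, 184.9], 0.44)]
wrench_eye [([152.7, 227.5], 0.48), ([274.1, 193.1], 0.26)]
eye at 15,25,35,39 [[149.1, 226.5], [152.4, 227.1], [155.8, 227.7], [157.1, 227.9]]
eye at 15,25,35,39 [[156.9, 186.1], [160.2, 186.7], [163.5, 187.3], [164.9, 187.5]]
```

View pics/z9.png

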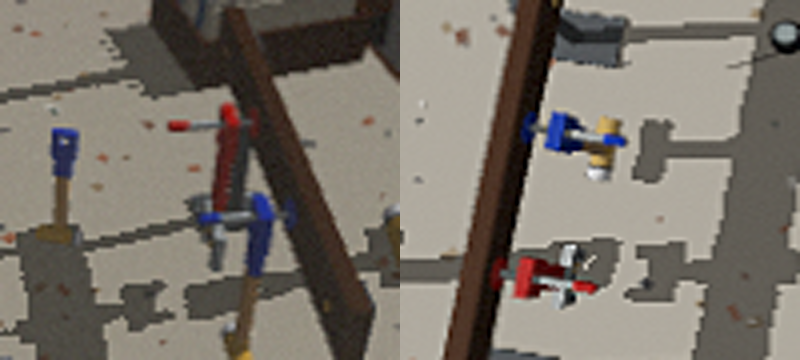

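Run:
```python
from h import *
bot.hand_in();print(st())
```

```text
the job is handed in; nothing more can be done
the job is handed in; nothing more can be done
```

I handed the job in at about 38 s of the 64 s allowed. The middle-sized hammer now hangs on the blue peg and the red case wrench on the red peg. The system gives no verdict on hand-in.

- **How I fitted them:** I gripped each tool across its paddle and probed sideways and down once its eye was on the peg. Both were stopped by the peg on either side (3.6–5.0 mm) and came to rest on it after about 4.7 mm of lowering. I then released them and moved the arm clear.
- **Last pictures (two seconds after the arm moved off):** both tools hang upright near the roots of their pegs. By the networks' eye positions, the hammer's eye is about 28–31 mm from the rail's face and the wrench's about 24–26 mm; the limit is 39 mm. The arm touches nothing.
- **What disagreed:** at the start, the side view put the hammer's eye at about 30 mm from the rail against the stated 25 mm. I aimed at 27.5 mm, and the grip was sound. Probing also showed my camera fit of the pegs was about 2–2.5 mm off along the rail, which I corrected before hanging the tools.
- **Not measured:** I did not measure the swing speed or how far the other things on the table moved. No unexpected contact was felt during the moves.

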